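# Sort the handful on the voicing bench

## Task

A mixed lot of parts from an action repair has been left on the voicing bench: sort it away. Lay both hammer heads flat on their sides, not on one another, in the long wooden tray; stand both key leads on end in the tinned steel tray; and stand the white porcelain knob on its brass foot in the round wooden dish. Set everything down, do not drop it, and leave the funnel and the reamer as they are.

Things in the scene. Friction and masses are not known exactly. Their poses are not given: they have to be found in the camera images.
- hammer_1: Grand hammer head lying on its side: egg of cream felt on a pale wooden moulding. 62 mm long (x -31 rounded wooden tail, x +31 felt nose), 11 mm thick (its height), 11 g. Felt, x -3 to +31, up to 26 mm wide; bare wood, x -31 to -3, straight, 13 mm wide: grip it there, at x = -16, fingers closing along y. Origin: centre of the underside as it lies; z up.
- hammer_2: Twin of hammer_1. Grand hammer head lying on its side: egg of cream felt on a pale wooden moulding. 62 mm long (x -31 rounded wooden tail, x +31 felt nose), 11 mm thick (its height), 11 g. Felt, x -3 to +31, up to 26 mm wide; bare wood, x -31 to -3, straight, 13 mm wide: grip it there, at x = -16, fingers closing along y. Origin: centre of the underside as it lies; z up.
- lead_1: Key lead: a plain dull grey cylinder of lead standing on its end, 14.2 mm in diameter, 22 mm high, 40 g. Origin: centre of the underside; z along its axis, up.
- lead_2: The second key lead, twin of lead_1. Key lead: a plain dull grey cylinder of lead standing on its end, 14.2 mm in diameter, 22 mm high, 40 g. Origin: centre of the underside; z along its axis, up.
- knob: White porcelain fallboard knob, round, standing on its brass foot: 31 mm high, widest 31 mm in diameter at 19 mm above its foot, the foot 21 mm in diameter, 45 g. Origin: centre of the foot's underside; z up.
- hammer_tray: Long shallow brown wooden tray lined with grey, open above, fixed: outside 105 (its x) x 176 (its y) x 22 mm high, walls 6 mm, so inside 93 x 164 mm; the floor's top is 6 mm above the bench. Both hammer heads fit side by side, their lengths along the tray's x. Origin: centre of its underside on the bench.
- lead_tin: Smaller oblong tray of bright tinned steel sheet with a rolled rim, open above, fixed: outside 86 (its x) x 126 (its y) x 22 mm high with the rim, walls 3 mm, so inside 80 x 120 mm; the floor's top is 3 mm above the bench. Origin: centre of its underside on the bench.
- knob_dish: Round turned dish of dark wood, open above, fixed: 106 mm outside diameter at the rim, 22 mm high, inside a flat floor about 76 mm across, widening to 96 mm at the rim; the floor's top is 5 mm above the bench. Origin: centre of its underside on the bench.
- funnel: Bystander, leave alone: tinned steel funnel (mouth 76 mm in diameter, facing up) standing in a turned brass holder (foot 64 mm in diameter), together one loose piece 110 mm high, on the robot's left. Origin: centre of the holder's underside.
- reamer: Bystander, leave alone: steel shank reamer lying on the bench, 155 mm long along its own x (square knurled grip 50 x 16 x 16 mm from x = -80 to -30, then a thin tapered fluted rod to x = +75), on the robot's right. Origin: on the bench under its middle.
Not all that is in view belongs to the job. What is shaped like the lead_tin but pink or turquoise is not meant. What is shaped like the hammer_1 but pink is not meant.

How it is judged (in metres and radians):
At the end, for the whole second after the job is handed in: Hammer heads flat (7 deg, same side up) on the wooden tray's floor, not on its wall or each other; leads upright (8 deg) on the steel tray's floor; knob upright (8 deg) on the round dish's floor; heights within 4 mm; all five released and at rest (x of hammer_1 in the frame of hammer_tray between -0.046 and 0.046 m and y of hammer_1 in the frame of hammer_tray between -0.08 and 0.08 m and z of hammer_1 in the frame of hammer_tray between 0.002 and 0.01 m and angle between each of hammer_1, hammer_2's own z axis and vertical below 0.12 rad and linear speed of each of hammer_1, hammer_2, lead_1, lead_2, knob below 0.02 m/s and angular speed of each of hammer_1, hammer_2, lead_1, lead_2, knob below 0.3 rad/s and x of hammer_2 in the frame of hammer_tray between -0.046 and 0.046 m and y of hammer_2 in the frame of hammer_tray between -0.08 and 0.08 m and z of hammer_2 in the frame of hammer_tray between 0.002 and 0.01 m and x of lead_1 in the frame of lead_tin between -0.036 and 0.036 m and y of lead_1 in the frame of lead_tin between -0.056 and 0.056 m and z of lead_1 in the frame of lead_tin between -0.001 and 0.007 m and angle between each of lead_1, lead_2, knob's own z axis and vertical below 0.15 rad and x of lead_2 in the frame of lead_tin between -0.036 and 0.036 m and y of lead_2 in the frame of lead_tin between -0.056 and 0.056 m and z of lead_2 in the frame of lead_tin between -0.001 and 0.007 m and x of knob in the frame of knob_dish between -0.036 and 0.036 m and y of knob in the frame of knob_dish between -0.036 and 0.036 m and z of knob in the frame of knob_dish between 0.001 and 0.009 m); the robot touches nothing.
It fails at once if the funnel was moved more than 15 mm or tipped (distance of funnel from where it was at the start of the episode above 0.015 m or angle between funnel's own z axis and vertical above 0.25 rad).
It fails at once if the reamer was moved more than 15 mm (distance of reamer from where it was at the start of the episode above 0.015 m).
It fails at once if a thing was dropped from more than about 30 mm ((linear speed of hammer_1 above 0.75 m/s and contact force between hammer_1 and the fingers below 0.05 N) or (linear speed of hammer_2 above 0.75 m/s and contact force between hammer_2 and the fingers below 0.05 N) or (linear speed of lead_1 above 0.75 m/s and contact force between lead_1 and the fingers below 0.05 N) or (linear speed of lead_2 above 0.75 m/s and contact force between lead_2 and the fingers below 0.05 N) or (linear speed of knob above 0.75 m/s and contact force between knob and the fingers below 0.05 N)).
It also fails if it takes over 120 s, if anything falls off the work surface, if the arm or the gripper's body presses on something with over 40 N, if the wrist force passes 120 N, or if a joint passes its speed limit or range.

## Robot

A 6-joint arm with a two-finger parallel gripper is mounted at the origin on the work surface. World frame = base frame: x ahead of the robot, y to its left, z up, the work surface at z = 0. Lengths are in mm, angles in rad, forces in N, time in s.
With the tool pointing down it reaches from about 275 to 1000 mm from the base axis. Payload 8.4 kg.
Tool frame: the origin (TCP) lies on the centre line of the jaws, within the pads' length; the fingertips stand 17 mm ahead of it and the grasp point (between the pads) lies 2 mm behind it; z points along the fingers, y is the line along which they close (so a half turn about z gives the same grasp; the last joint's range is limited). The gripper opens to 85 mm and grips with 20 to 120 N. Pads are 22 mm wide; open, the fingers measure 114 mm over their backs; the gripper's body (76 mm by 85 mm) begins 54 mm behind the grasp point. The pads swing forward as they close: fully open they stand 13 mm farther back than shut.
Start: joints at [1.1, 0.353, 1.633, -0, 1.155, -0.002], TCP at [282.384, 557.573, 248.281] pointing down, gripper open.
Joint ranges: [-2.63, 2.63], [-0.92, 2.1], [0.06, 2.66], [-1.3, 4.44], [0, 2.69], [-3.02, 3.02]. Speed limits (rad/s): [2.22, 2.22, 2.79, 3.14, 3.14, 3.14].

## Interface

Orientations are given as [roll, pitch, yaw] about the fixed x, y, z axes, in that order (R = Rz(yaw) Ry(pitch) Rx(roll)).
In Python, from rig import r, eyes gives the robot as it stands. The module is installed in compiled form; this text tells all that it offers.
- The arm moves only by the shell command python3 -m inch 'ROWS' [FORCE]. ROWS is JSON, a list of rows, each a list of 7 numbers: the shift along the tool's x, y, z in m, then the turn, a rotation vector about the tool's x, y, z in degrees, then the closure, from -1 (fully open) to 1 (shut). In form: [[x, y, z, rx, ry, rz, gripper], ...]. A call has 1 to 8 rows; each row shifts and turns the commanded pose from where the row before left it, along the tool's axes as they then stand; what a row does not reach is not made up. A row lasts 1/10 s, in which the tool goes at most 50 mm and 8.59 degrees, less where a joint would pass 70% of its speed; a pose out of reach is approached as far as the arm can. A call with a gripper value outside its range is refused whole. The fingers move at their own pace and stop on an object; FORCE is the grip in N (left out, the last holds). Time passes only in rows, so rows that do not move let the fingers close. It gives the time, the measured TCP pose, the force, the opening and the grip force at its end, in the units of the state.
- r.sense(): the state, without advancing time (a new reading comes with each control period).
- eyes.grab_frame(name): name is "side" or "top" or "wrist"; returns a dict with "img" (420x560x3 uint8, blue, green, red), "fx", "fy", "cx", "cy" (pixels), "R" (3x3) and "t" (3): a world point X has camera coordinates R X + t; the wrist camera has in their place "hand_eye" (4x4, takes a point from camera to tool coordinates, whose origin is the TCP and whose axes are the flange's). Camera axes: x right, y down, z forward; pixel columns grow to the right and rows downward; lengths in mm; the calibration is good to about 2 mm. A picture is of the moment at which its call begins: read the wrist's pose just before it. There is no depth.
- r.sign_off(): hands the job in; it is judged then, once.
The state is a dict: "clock": time; "qpos": joint angles; "qvel": joint speeds; "joint_efforts": joint torques, N m; "eef_pos": TCP position; "tcp_rot": TCP orientation; "contact_force": force on the tool from outside, world axes, zero at the start; "wrist_torque": the same for the moment, N m; "opening": opening from 0.0 (shut) to 1.0 (fully open); "grasp_force": force on a finger pad.
Only numpy, scipy, OpenCV 4.12 (cv2) and the standard library are available. Lean on these libraries where they do the work, as an engineer would, in place of code of your own. Each camera call takes 0.05 s, during which the arm holds its last target. There are 200 camera calls.

## Working session

There is one attempt and no reset: what is moved stays moved. The work goes in short steps, Python scripts to look and compute and a shell command to move; the robot and the scene stay as the last step left them, time stands still between calls to the robot, and variables do not carry over. Pictures are saved under pics/ and viewed, at most 14 in all, crops included, and the job is handed in when it is done.

```bash
mkdir -p pics
python3 - <<'E'
from rig import r, eyes
import cv2, pickle
s=r.sense(); print({k:s[k] for k in('clock','eef_pos','tcp_rot','opening','qpos')})
d={}
for n in('top','side'):
    f=eyes.grab_frame(n); d[n]=f; cv2.imwrite(f'pics/{n}0.png',cv2.resize(f['img'],(800,600),interpolation=cv2.INTER_CUBIC)); print(n,f['fx'],f['cx'],f['cy'],f['R'],f['t'])
pickle.dump(d,open('d0.pkl','wb'))
E
```

```text
{'clock': 0.0, 'eef_pos': array([282.18922282, 557.14855874, 247.55507374]), 'tcp_rot': array([-3.14017542e+00,  1.13356967e-05,  2.67277192e+00]), 'opening': 0.9998540518093683, 'qpos': array([ 1.09957746e+00,  3.53650481e-01,  1.63414615e+00, -1.61052037e-05,
        1.15521322e+00, -2.39160656e-03])}
top 496.6049394327142 288.2676229622183 206.59393611050857 [[ 0.00574367 -0.99995797 -0.00714565]
 [-0.98147335 -0.00426868 -0.19155116]
 [ 0.19151261  0.00811347 -0.98145662]] [  27.20625591  585.85716736 1073.0213944 ]
side 511.03231322041364 274.0816454673674 203.44788766368433 [[ 0.69533289 -0.71854787  0.01418197]
 [-0.5492891  -0.54406084 -0.6342549 ]
 [ 0.46345836  0.43322829 -0.77299391]] [-394.53130323  344.33726102  954.34151057]
```

View pics/top0.png

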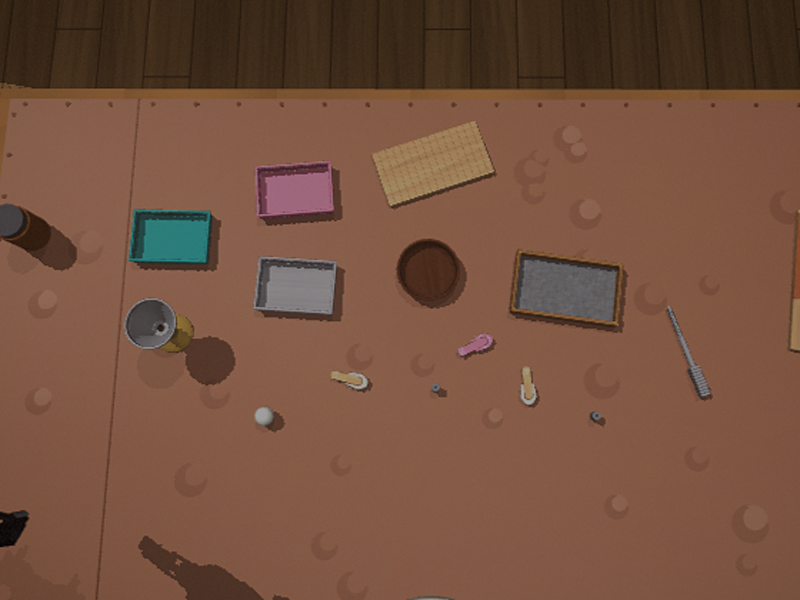

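View pics/side0.png

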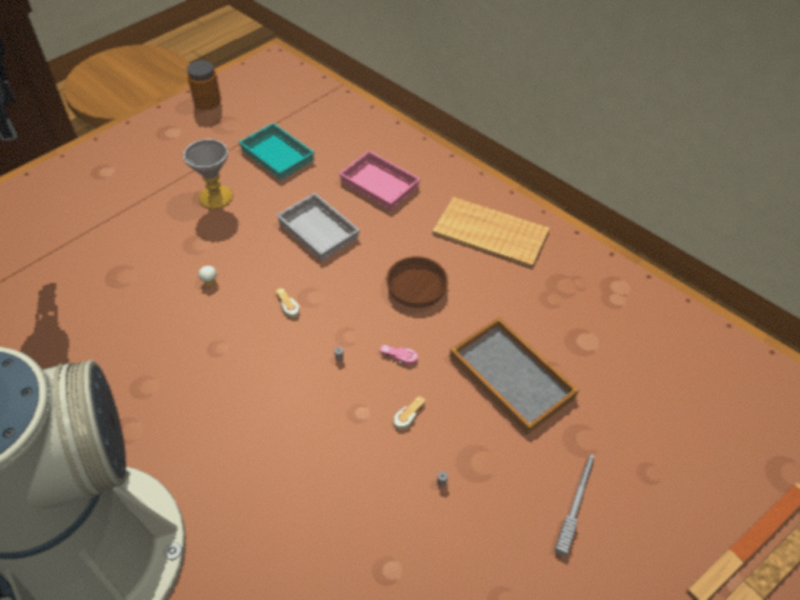

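Candidates in the top picture (800x600):
- Hammer heads: cream at (350,380) and (528,386); pink at (476,345) is the decoy.
- Leads: (436,389) and (596,416).
- Knob: (264,416).
- Steel tray: bright one at (296,287); pink (295,191) and turquoise (171,238) are decoys.
- Dish: (429,272). Wooden tray: (567,289). The mat at (433,164) is not a tray.
- Bystanders: funnel (160,328) and reamer (690,352).

I choose the cream hammers and the bright tray, and check them in a close crop next.

```bash
cat > h.py <<'E'
import numpy as np, cv2, pickle
def ray(f,u,v):
    d=f['R'].T@np.array([(u-f['cx'])/f['fx'],(v-f['cy'])/f['fy'],1]); return -f['R'].T@f['t'],d
def plane(f,u,v,z):
    o,d=ray(f,u,v); return o+d*(z-o[2])/d[2]
def proj(f,X):
    c=f['R']@np.array(X,float)+f['t']; return np.array([f['fx']*c[0]/c[2]+f['cx'],f['fy']*c[1]/c[2]+f['cy']])
E
python3 - <<'E'
from h import *
d=pickle.load(open('d0.pkl','rb')); f=d['top']; g=d['side']
lab=cv2.cvtColor(f['img'],cv2.COLOR_BGR2LAB).astype(float)
def blob(img,u,v,w,T=22):
    u,v=int(u),int(v); L=cv2.cvtColor(img,cv2.COLOR_BGR2LAB).astype(float)[v-w:v+w+1,u-w:u+w+1]
    bg=np.median(L.reshape(-1,3),0); D=np.hypot(L[...,1]-bg[1],L[...,2]-bg[2])+0.3*np.clip(L[...,0]-bg[0],0,None)
    n,l,st,c=cv2.connectedComponentsWithStats((D>T*.6).astype(np.uint8))
    k=1+np.argmax(st[1:,4]); ys,xs=np.nonzero(l==k); return np.c_[xs+u-w,ys+v-w].astype(float)
for n,p,ps,w,z in(('ham_a',(350,380),(288,304),22,8),('ham_b',(528,386),(408,413),22,8),('lead_a',(436,389),(339,356),11,15),('lead_b',(596,416),(442,480),11,15),('knob',(264,416),(207,274),14,19)):
    P=blob(f['img'],p[0]*.7,p[1]*.7,w); W=np.array([plane(f,u,v,z)[:2] for u,v in P]); c=W.mean(0)
    S=blob(g['img'],ps[0]*.7,ps[1]*.7,w); WS=np.array([plane(g,u,v,z)[:2] for u,v in S])
    def ax(W):
        q=W-W.mean(0); e=np.linalg.eigh(q.T@q)[1][:,1]; pr=q@e
        return np.degrees(np.arctan2(e[1],e[0])).round(), np.ptp(pr).round(), ((pr.max()+pr.min())/2*e+W.mean(0)).round(1)
    print(n,len(P),c.round(1),ax(W),'side',len(S),WS.mean(0).round(1),ax(WS))
# trays: hand corners of outer rim (800 px), z=22
for n,C in(('tin',[(258,257),(337,261),(333,318),(254,312)]),('tray',[(516,250),(623,264),(618,327),(511,312)])):
    W=np.array([plane(f,u*.7,v*.7,22)[:2] for u,v in C]); print(n,W.mean(0).round(1),[np.linalg.norm(W[i]-W[i-1]).round() for i in range(4)],np.degrees(np.arctan2(*(W[0]-W[1])[::-1])).round(1),np.degrees(np.arctan2(*(W[3]-W[2])[::-1])).round(1))
print('dish',plane(f,429*.7,269*.7,22).round(1), 'reamer',plane(f,669*.7,310*.7,0).round(),plane(f,704*.7,392*.7,8).round())
print('funnel top',plane(f,151*.7,324*.7,110).round(), 'foot',plane(f,177*.7,335*.7,5).round())
a=cv2.resize(f['img'][220:315,165:445],(784,266),interpolation=cv2.INTER_CUBIC); b=cv2.resize(f['img'][165:235,165:445],(784,196),interpolation=cv2.INTER_CUBIC)
cv2.imwrite('pics/c1.png',np.vstack([b,a]))
E
```

```text
ham_a 190 [455.8 128.9] (np.float64(74.0), np.float64(61.0), array([456.7, 132.2])) side 201 [451.4 127.5] (np.float64(72.0), np.float64(70.0), array([452.5, 131. ]))
ham_b 201 [ 443.3 -156.9] (np.float64(-177.0), np.float64(60.0), array([ 446.7, -156.7])) side 278 [ 438.3 -156.2] (np.float64(-173.0), np.float64(68.0), array([ 442.4, -155.6]))
lead_a 33 [443.5  -7.9] (np.float64(169.0), np.float64(14.0), array([443.2,  -7.8])) side 56 [438.1  -8.7] (np.float64(51.0), np.float64(28.0), array([437.7,  -9.2]))
lead_b 40 [ 399.8 -263.1] (np.float64(86.0), np.float64(16.0), array([ 399.8, -263.1])) side 76 [ 395.  -263.2] (np.float64(-144.0), np.float64(24.0), array([ 394.8, -263.4]))
knob 147 [396.3 266.2] (np.float64(79.0), np.float64(31.0), array([396.3, 266.2])) side 134 [393.5 267.3] (np.float64(62.0), np.float64(43.0), array([393.1, 266.5]))
tin [605.7 222.3] [np.float64(93.0), np.float64(132.0), np.float64(96.0), np.float64(130.0)] 87.3 85.9
tray [ 605.6 -224.3] [np.float64(105.0), np.float64(178.0), np.float64(106.0), np.float64(175.0)] 82.5 82.1
dish [636.7   2.3  22. ] reamer [ 573. -397.    0.] [ 438. -442.    8.]
funnel top [529. 423. 110.] foot [527. 418.   5.]
```

View pics/c1.png

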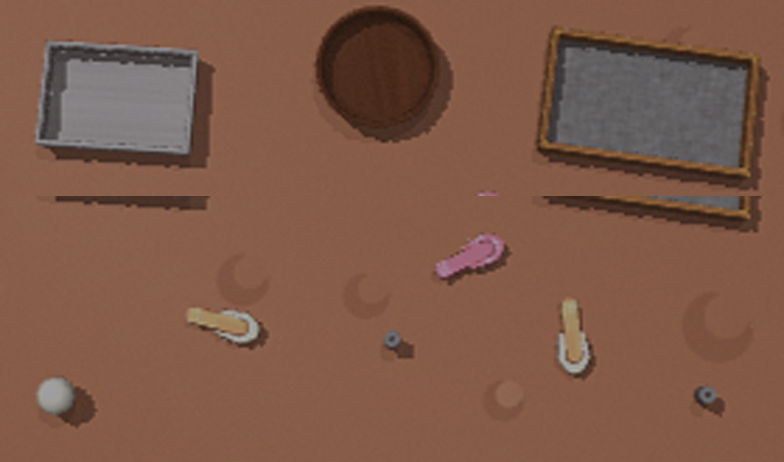

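The crop confirms the choice: two cream hammers at (225,322) and (572,338), the pink twin at (470,255) excluded, and the bright steel tin at (118,98). Next, a helper that computes an even row.

```bash
cat > go.py <<'E'
import sys, numpy as np
from rig import r
x,y,z,yaw=map(float,sys.argv[1:5]); s=r.sense(); p=np.array(s['eef_pos']); rot=np.degrees(s['tcp_rot']); y0=rot[2]
dy=(yaw-y0+180)%360-180; D=np.array([x,y,z])-p
n=max(1,int(np.ceil(max(np.linalg.norm(D)/45,abs(dy)/8)))) if len(sys.argv)<6 else int(sys.argv[5])
A=np.zeros((2,2))
for k in range(n):
    a=np.radians(y0+k*dy/n); A+=[[np.cos(a),np.sin(a)],[np.sin(a),-np.cos(a)]]
q=np.linalg.solve(A,D[:2])/1000
print('t',round(s['clock'],2),'at',p.round(1),'rpy',rot.round(2),'q6',s['qpos'][5].round(2),'| n',n,'row',q.round(4),(-D[2]/n/1000).round(4),'rz',round(-dy/n,2))
E
python3 go.py 395 266.5 90 90; python3 go.py 395 266.5 90 90 8
```

```text
t 0.1 at [282.2 557.2 247.6] rpy [-179.93   -0.    153.14] q6 -0.0 | n 8 row [-0.0397 -0.0101] 0.0197 rz 7.89
t 0.1 at [282.2 557.2 247.6] rpy [-179.93   -0.    153.14] q6 -0.0 | n 8 row [-0.0397 -0.0101] 0.0197 rz 7.89
```

```bash
python3 -m inch '[[-0.0397,-0.0101,0.0197,0,0,7.89,-0.3],[-0.0397,-0.0101,0.0197,0,0,7.89,-0.3],[-0.0397,-0.0101,0.0197,0,0,7.89,-0.3],[-0.0397,-0.0101,0.0197,0,0,7.89,-0.3],[-0.0397,-0.0101,0.0197,0,0,7.89,-0.3],[-0.0397,-0.0101,0.0197,0,0,7.89,-0.3],[-0.0397,-0.0101,0.0197,0,0,7.89,-0.3],[-0.0397,-0.0101,0.0197,0,0,7.89,-0.3]]' 30; python3 go.py 395 266.5 20 90
python3 - <<'E'
from rig import r, eyes
from h import *
s=r.sense(); f=eyes.grab_frame('wrist'); cv2.imwrite('pics/w1.png',f['img']); print(s['opening'],f['hand_eye'].round(2),f['fx'],f['cx'],f['cy'])
E
```

```text
clock: 0.9
eef_pos: [395.7, 265.6, 90.0]
tcp_rot: [3.141, -0.0, 1.565]
contact_force: [0.2, -0.0, -0.5]
opening: 0.651
grasp_force: 0.0
t 0.9 at [395.7 265.6  90. ] rpy [ 1.7996e+02 -1.0000e-02  8.9680e+01] q6 0.59 | n 2 row [ 0.0005 -0.0003] 0.035 rz -0.16
0.6514191366171712 [[  -0.     -0.95   -0.32   81.41]
 [   1.     -0.      0.      0.95]
 [  -0.     -0.32    0.95 -125.11]
 [   0.      0.      0.      1.  ]] 291.78714032330083 284.4370629215291 209.83580407111984
```

View pics/w1.png

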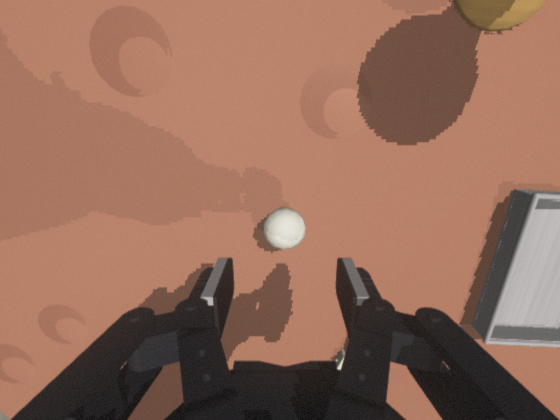

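The wrist picture shows the knob at (284,229), which back-projects to within 1 mm of the jaw centre line. I descend and grip.

```bash
python3 -m inch '[[0,0,0.025,0,0,0,-0.3],[0,0,0.025,0,0,0,-0.3],[0,0,0.015,0,0,0,-0.3],[0,0,0.005,0,0,0,-0.3],[0,0,0,0,0,0,1],[0,0,0,0,0,0,1],[0,0,0,0,0,0,1],[0,0,0,0,0,0,1]]' 30
```

```text
clock: 1.75
eef_pos: [395.7, 267.5, 21.4]
tcp_rot: [3.14, -0.001, 1.571]
contact_force: [-0.0, -0.2, -0.6]
opening: 0.339
grasp_force: 29.6
```

```bash
python3 -m inch '[[0,0,-0.01,0,0,0,1],[0,0,-0.03,0,0,0,1],[0,0,-0.03,0,0,0,1],[0,0,0,0,0,0,1]]' 30; python3 go.py 636.7 2.3 90 90 8
```

```text
clock: 2.15
eef_pos: [397.4, 268.6, 94.6]
tcp_rot: [3.136, -0.004, 1.571]
contact_force: [0.6, -0.4, -0.2]
opening: 0.336
grasp_force: 29.8
t 2.15 at [397.4 268.6  94.6] rpy [179.69  -0.21  90.02] q6 0.59 | n 8 row [-0.0333  0.0299] 0.0006 rz 0.0
```

```bash
python3 -m inch '[[-0.02,0.018,0,0,0,0,1],[-0.04,0.036,0,0,0,0,1],[-0.045,0.0405,0,0,0,0,1],[-0.045,0.0405,0,0,0,0,1],[-0.045,0.0405,0,0,0,0,1],[-0.041,0.0365,0,0,0,0,1],[-0.03,0.027,0,0,0,0,1],[0,0,0,0,0,0,1]]' 30; python3 go.py 636.7 2.3 26 90 8
python3 - <<'E'
from rig import r, eyes
from h import *
s=r.sense(); print(s['eef_pos']); f=eyes.grab_frame('wrist'); cv2.imwrite('pics/w2.png',f['img'])
E
```

```text
clock: 2.95
eef_pos: [610.9, 27.6, 91.0]
tcp_rot: [3.138, 0.001, 1.568]
contact_force: [0.8, 1.4, -0.2]
opening: 0.333
grasp_force: 29.8
t 2.95 at [610.9  27.6  91. ] rpy [1.7981e+02 4.0000e-02 8.9820e+01] q6 0.05 | n 8 row [-0.0032  0.0032] 0.0081 rz -0.02
[610.89242068  27.56632818  90.96218117]
```

View pics/w2.png

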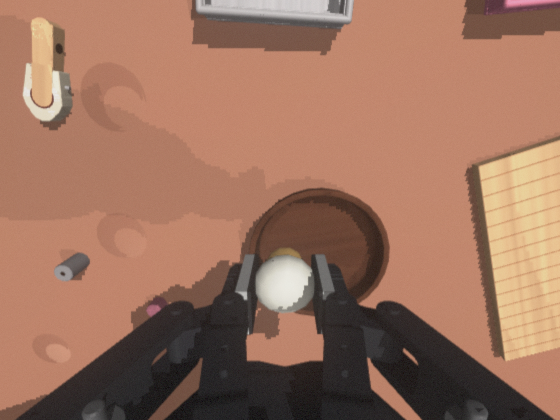

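The wrist picture shows the knob held upright at (285,283) and the dish rim centred near (319,251). That puts the dish centre at about (637, 4). Rows over 50 mm were clipped, so I finish the traverse.

```bash
python3 -m inch '[[-0.012,0.013,0,0,0,0,1],[-0.0116,0.013,0,0,0,0,1],[0,0,0.02,0,0,0,1],[0,0,0.02,0,0,0,1],[0,0,0,0,0,0,1]]' 30; python3 go.py 637 4 27 90 1
```

```text
clock: 3.5
eef_pos: [632.0, 7.7, 48.4]
tcp_rot: [-3.138, 0.0, 1.572]
contact_force: [-0.5, -0.4, -0.5]
opening: 0.332
grasp_force: 29.8
t 3.5 at [632.    7.7  48.4] rpy [-179.77    0.     90.06] q6 0.01 | n 1 row [-0.0037  0.005 ] 0.0214 rz 0.06
```

```bash
python3 -m inch '[[-0.0035,0.005,0.01,0,0,0,1],[0,0,0.01,0,0,0,1],[0,0,0,0,0,0,1],[0,0,0,0,0,0,1]]' 30; python3 -m inch '[[0,0,0.001,0,0,0,1],[0,0,0.0007,0,0,0,1],[0,0,0,0,0,0,1],[0,0,0,0,0,0,1]]' 30
```

```text
clock: 3.9
eef_pos: [638.4, 4.1, 30.7]
tcp_rot: [-3.141, 0.0, 1.571]
contact_force: [-0.5, -0.8, -0.5]
opening: 0.339
grasp_force: 29.8
clock: 4.3
eef_pos: [638.5, 4.1, 29.2]
tcp_rot: [3.141, 0.0, 1.571]
contact_force: [0.3, 0.1, 0.6]
opening: 0.343
grasp_force: 29.8
```

```bash
for i in 1; do python3 -m inch '[[0,0,0.0012,0,0,0,1],[0,0,0,0,0,0,1],[0,0,0,0,0,0,1]]' 30; python3 -m inch '[[0,0,0.001,0,0,0,1],[0,0,0,0,0,0,1],[0,0,0,0,0,0,1]]' 30;  done
```

```text
clock: 4.6
eef_pos: [638.4, 4.1, 27.7]
tcp_rot: [-3.141, 0.0, 1.571]
contact_force: [-0.1, -0.5, 0.1]
opening: 0.336
grasp_force: 29.8
clock: 4.9
eef_pos: [638.5, 4.1, 26.7]
tcp_rot: [-3.142, -0.0, 1.571]
contact_force: [-1.0, -0.2, -1.0]
opening: 0.339
grasp_force: 29.8
```

```bash
python3 -m inch '[[0,0,0.0007,0,0,0,1],[0,0,0,0,0,0,1]]' 30;  python3 -m inch '[[0,0,0,0,0,0,0.0],[0,0,0,0,0,0,0.0],[0,0,0,0,0,0,0.0],[0,0,-0.01,0,0,0,0.0],[0,0,-0.03,0,0,0,0.0],[0,0,-0.03,0,0,0,0],[0,0,0,0,0,0,0]]' 30; python3 go.py 441.5 -8 90 90 5
python3 - <<'E'
from rig import r, eyes
from h import *
f=eyes.grab_frame('wrist'); cv2.imwrite('pics/w3.png',f['img'])
E
```

```text
clock: 5.1
eef_pos: [638.6, 4.1, 26.3]
tcp_rot: [3.141, 0.0, 1.571]
contact_force: [-0.3, 0.1, 1.4]
opening: 0.335
grasp_force: 30.0
clock: 5.8
eef_pos: [641.4, 4.1, 100.9]
tcp_rot: [3.134, -0.0, 1.571]
contact_force: [0.4, -0.4, 0.7]
opening: 0.502
grasp_force: 0.0
t 5.8 at [641.4   4.1 100.9] rpy [179.59  -0.    90.02] q6 0.0 | n 5 row [-0.0024 -0.04  ] 0.0022 rz 0.0
```

View pics/w3.png

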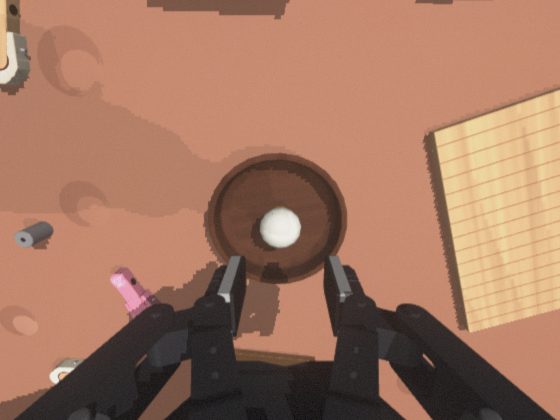

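The knob stands upright in the dish at (280,228). Next is the lead near (443,-7), seen in this picture at (34,235).

```bash
python3 -m inch '[[-0.0023,-0.04,0.002,0,0,0,-0.2],[-0.0023,-0.04,0.002,0,0,0,-0.2],[-0.0023,-0.04,0.002,0,0,0,-0.2],[-0.0023,-0.04,0.002,0,0,0,-0.2],[-0.0023,-0.038,0,0,0,0,-0.2],[0,0,0,0,0,0,-0.2],[0,0,0,0,0,0,-0.2]]' 30; python3 go.py 442.5 -7.5 20 90 3
```

```text
clock: 6.55
eef_pos: [439.9, -7.5, 87.9]
tcp_rot: [-3.141, 0.0, 1.571]
contact_force: [1.4, -0.4, 0.3]
opening: 0.597
grasp_force: 0.0
t 6.55 at [439.9  -7.5  87.9] rpy [-179.98    0.     90.01] q6 -0.02 | n 3 row [0.     0.0009] 0.0226 rz 0.0
```

```bash
python3 -m inch '[[0,0.0025,0.03,0,0,0,-0.2],[0,0,0.025,0,0,0,-0.2],[0,0,0.012,0,0,0,-0.2],[0,0,0,0,0,0,-0.2],[0,0,0,0,0,0,1],[0,0,0,0,0,0,1],[0,0,0,0,0,0,1],[0,0,0,0,0,0,1]]' 30; python3 go.py 442.5 -7.5 20 90 1
```

```text
clock: 7.35
eef_pos: [443.8, -7.5, 22.0]
tcp_rot: [3.14, 0.0, 1.571]
contact_force: [0.2, -0.3, 6.3]
opening: 0.139
grasp_force: 29.4
t 7.35 at [443.8  -7.5  22. ] rpy [179.89   0.    90.02] q6 -0.02 | n 1 row [-0.     -0.0013] 0.002 rz 0.02
```

```bash
python3 -m inch '[[0,0,-0.01,0,0,0,1],[0,0,-0.03,0,0,0,1],[0,0,-0.025,0,0,0,1],[0,0,0,0,0,0,1],[0,0,0,0,0,0,1]]' 30; python3 go.py 606 195 85 90 6
```

```text
clock: 7.85
eef_pos: [443.3, -7.5, 86.8]
tcp_rot: [3.14, 0.0, 1.571]
contact_force: [0.0, -0.1, -0.6]
opening: 0.138
grasp_force: 29.3
t 7.85 at [443.3  -7.5  86.8] rpy [179.9    0.    90.02] q6 -0.02 | n 6 row [0.0337 0.0271] 0.0003 rz 0.0
```

```bash
python3 -m inch '[[0.0337,0.0271,0,0,0,0,1],[0.0337,0.0271,0,0,0,0,1],[0.0337,0.0271,0,0,0,0,1],[0.0337,0.0271,0,0,0,0,1],[0.0337,0.0271,0,0,0,0,1],[0.0337,0.0271,0,0,0,0,1],[0,0,0,0,0,0,1],[0,0,0,0,0,0,1]]' 30; python3 go.py 606 195 27 90 1
```

```text
clock: 8.65
eef_pos: [604.6, 195.2, 84.4]
tcp_rot: [-3.139, 0.001, 1.573]
contact_force: [-1.2, -0.4, 0.3]
opening: 0.138
grasp_force: 29.4
t 8.65 at [604.6 195.2  84.4] rpy [-1.7986e+02  5.0000e-02  9.0100e+01] q6 0.31 | n 1 row [-0.0002  0.0014] 0.0574 rz 0.1
```

Run:
```python
from rig import r, eyes
from h import *
f=eyes.grab_frame('wrist'); cv2.imwrite('pics/w4.png',f['img'])
```

```text
(no output)
```

View pics/w4.png

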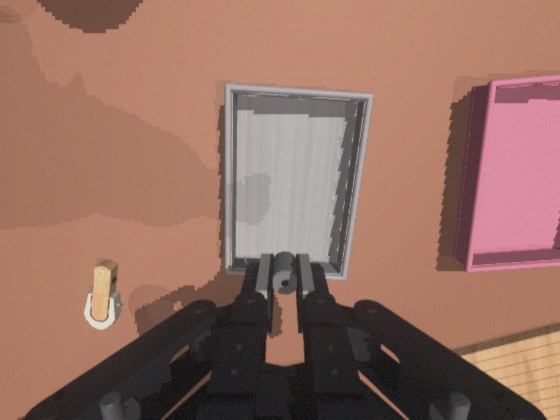

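The wrist picture shows the lead held upright at (285,275). The tin rim runs (228,86)–(346,278), so its centre is about (610, 225) and the lead is well inside. I lower it.

```bash
python3 -m inch '[[0,0.002,0.025,0,0,0,1],[0,0,0.02,0,0,0,1],[0,0,0.01,0,0,0,1],[0,0,0,0,0,0,1],[0,0,0,0,0,0,1],[0,0,0.001,0,0,0,1],[0,0,0,0,0,0,1]]' 30; python3 -m inch '[[0,0,0.0015,0,0,0,1],[0,0,0,0,0,0,1],[0,0,0,0,0,0,1]]' 30
```

```text
clock: 9.4
eef_pos: [608.0, 194.9, 30.9]
tcp_rot: [3.14, -0.0, 1.571]
contact_force: [-0.7, -0.4, -0.2]
opening: 0.137
grasp_force: 29.4
clock: 9.7
eef_pos: [607.5, 194.9, 28.7]
tcp_rot: [3.141, -0.0, 1.571]
contact_force: [-1.2, -0.5, 0.2]
opening: 0.141
grasp_force: 29.4
```

```bash
python3 -m inch '[[0,0,0.0015,0,0,0,1],[0,0,0.001,0,0,0,1],[0,0,0,0,0,0,1],[0,0,0,0,0,0,1]]' 30; python3 -m inch '[[0,0,0.0007,0,0,0,1],[0,0,0,0,0,0,1],[0,0,0,0,0,0,1]]' 30
```

```text
clock: 10.1
eef_pos: [607.5, 194.8, 26.0]
tcp_rot: [-3.141, 0.0, 1.571]
contact_force: [-0.3, -0.2, -0.4]
opening: 0.139
grasp_force: 29.4
clock: 10.4
eef_pos: [607.5, 194.8, 25.4]
tcp_rot: [-3.142, 0.0, 1.571]
contact_force: [0.8, 0.5, 0.2]
opening: 0.137
grasp_force: 29.4
```

```bash
python3 -m inch '[[0,0,0.0007,0,0,0,1],[0,0,0,0,0,0,1],[0,0,0,0,0,0,1]]' 30;  python3 -m inch '[[0,0,0,0,0,0,0.2],[0,0,0,0,0,0,0.2],[0,0,0,0,0,0,0.2],[0,0,-0.01,0,0,0,0.2],[0,0,-0.03,0,0,0,0.2],[0,0,-0.03,0,0,0,0],[0,0,0,0,0,0,0],[0,0,0,0,0,0,0]]' 30; python3 go.py 399 -263 90 90 8
python3 - <<'E'
from rig import r, eyes
from h import *
f=eyes.grab_frame('wrist'); cv2.imwrite('pics/w5.png',f['img'])
E
```

```text
clock: 10.7
eef_pos: [607.6, 194.8, 25.0]
tcp_rot: [3.141, -0.0, 1.571]
contact_force: [-2.2, -0.3, 4.5]
opening: 0.137
grasp_force: 29.8
clock: 11.5
eef_pos: [608.1, 194.9, 95.9]
tcp_rot: [3.14, -0.001, 1.571]
contact_force: [-0.2, -0.2, -0.2]
opening: 0.498
grasp_force: 0.0
t 11.5 at [608.1 194.9  95.9] rpy [ 1.7989e+02 -3.0000e-02  9.0020e+01] q6 0.31 | n 8 row [-0.0572 -0.0261] 0.0007 rz 0.0
```

View pics/w5.png

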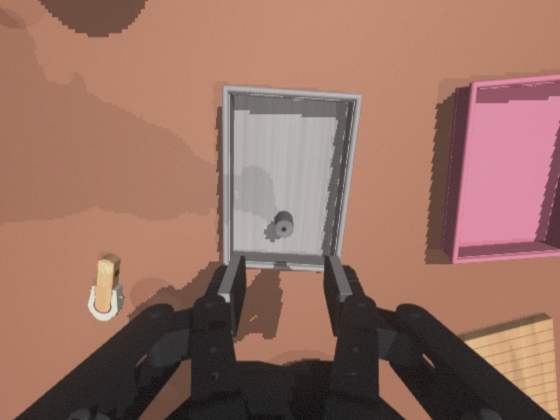

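The lead stands in the tin at (284,225). The near hammer has its tail at (107,256) and nose at (102,320), so the grip point is about (461,149) at yaw 75.

```bash
python3 go.py 461 149.5 85 75 4
```

```text
t 11.55 at [607.3 194.7  94.8] rpy [180.    -0.    90.02] q6 0.31 | n 4 row [-0.0149 -0.0354] 0.0025 rz 3.75
```

```bash
python3 -m inch '[[-0.0149,-0.0354,0.0025,0,0,3.75,0],[-0.0149,-0.0354,0.0025,0,0,3.75,0],[-0.0149,-0.0354,0.0025,0,0,3.75,0],[-0.0149,-0.0354,0.0025,0,0,3.75,0],[0,0,0,0,0,0,0],[0,0,0,0,0,0,0]]' 30; python3 go.py 461 149.5 22 75 1
python3 - <<'E'
from rig import r, eyes
from h import *
f=eyes.grab_frame('wrist'); cv2.imwrite('pics/w6.png',f['img'])
E
```

```text
clock: 12.15
eef_pos: [460.2, 149.2, 84.1]
tcp_rot: [-3.14, 0.001, 1.31]
contact_force: [1.2, 0.2, 0.1]
opening: 0.502
grasp_force: 0.0
t 12.15 at [460.2 149.2  84.1] rpy [-1.7993e+02  5.0000e-02  7.5060e+01] q6 0.57 | n 1 row [0.0005 0.0007] 0.0621 rz 0.06
```

View pics/w6.png

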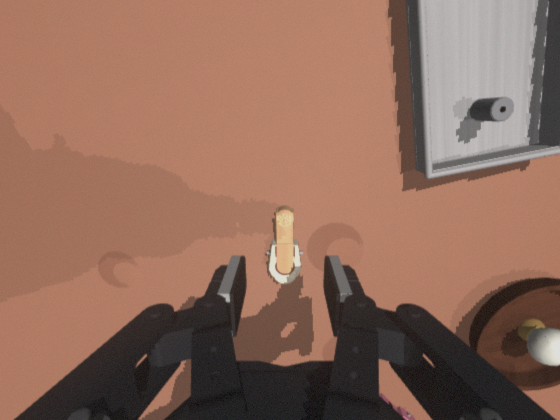

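The hammer lies straight along the jaws at u=285 with its tail at (285,209), so the grip point is on centre. I descend and grip.

```bash
python3 -m inch '[[0.0005,0,0.03,0,0,0,0],[0,0,0.02,0,0,0,0],[0,0,0.013,0,0,0,0],[0,0,0,0,0,0,0],[0,0,0,0,0,0,1],[0,0,0,0,0,0,1],[0,0,0,0,0,0,1],[0,0,0,0,0,0,1]]' 25; python3 -m inch '[[0,0,0,0,0,0,1],[0,0,-0.01,0,0,0,1],[0,0,-0.03,0,0,0,1],[0,0,-0.025,0,0,0,1],[0,0,0,0,0,0,1],[0,0,0,0,0,0,1]]' 25;  python3 go.py 620 -191.4 85 -7.7 12
```

```text
clock: 13.0
eef_pos: [462.0, 150.1, 22.5]
tcp_rot: [3.14, -0.001, 1.309]
contact_force: [0.0, 0.4, 4.2]
opening: 0.144
grasp_force: 26.7
clock: 13.6
eef_pos: [461.6, 150.0, 87.5]
tcp_rot: [3.14, -0.001, 1.309]
contact_force: [-0.1, 0.5, -0.5]
opening: 0.136
grasp_force: 26.2
t 13.6 at [461.6 150.   87.5] rpy [ 1.7992e+02 -5.0000e-02  7.5020e+01] q6 0.57 | n 12 row [-0.0072  0.0335] 0.0002 rz 6.89
```

```bash
python3 go.py 624 -191.5 85 -7.7 10
```

```text
t 13.6 at [461.6 150.   87.5] rpy [ 1.7992e+02 -5.0000e-02  7.5020e+01] q6 0.57 | n 10 row [-0.0088  0.0403] 0.0003 rz 8.27
```

```bash
python3 -m inch '[[-0.0088,0.0403,0.0003,0,0,8.27,1],[-0.0088,0.0403,0.0003,0,0,8.27,1],[-0.0088,0.0403,0.0003,0,0,8.27,1],[-0.0088,0.0403,0.0003,0,0,8.27,1],[-0.0088,0.0403,0.0003,0,0,8.27,1],[-0.0088,0.0403,0.0003,0,0,8.27,1],[-0.0088,0.0403,0.0003,0,0,8.27,1],[-0.0088,0.0403,0.0003,0,0,8.27,1]]' 25; python3 -m inch '[[-0.0088,0.0403,0.0003,0,0,8.27,1],[-0.0088,0.0403,0.0003,0,0,8.27,1],[0,0,0,0,0,0,1],[0,0,0,0,0,0,1]]' 25; python3 go.py 624 -191.5 30 -7.7 1
python3 - <<'E'
from rig import r, eyes
from h import *
f=eyes.grab_frame('wrist'); cv2.imwrite('pics/w7.png',f['img'])
E
```

```text
clock: 14.4
eef_pos: [634.8, -111.2, 82.9]
tcp_rot: [-3.141, 0.001, 0.149]
contact_force: [0.0, -0.3, 0.4]
opening: 0.138
grasp_force: 26.2
clock: 14.8
eef_pos: [622.8, -191.8, 82.4]
tcp_rot: [-3.141, 0.002, -0.135]
contact_force: [-0.5, -0.3, -1.0]
opening: 0.139
grasp_force: 26.2
t 14.8 at [ 622.8 -191.8   82.4] rpy [-1.7997e+02  1.2000e-01 -7.7300e+00] q6 1.4 | n 1 row [ 0.0011 -0.0005] 0.0524 rz -0.03
```

View pics/w7.png

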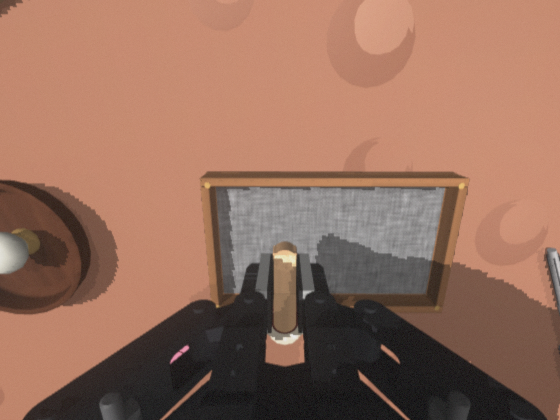

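The hammer is held level along the tray's x. The tray rim runs (205,178)–(440,308), so the hammer is about 7 mm from centred. I shift +6 mm in tool x and lower.

```bash
python3 -m inch '[[0.006,0,0.02,0,0,0,1],[0,0,0.02,0,0,0,1],[0,0,0.009,0,0,0,1],[0,0,0,0,0,0,1],[0,0,0,0,0,0,1],[0,0,0,0,0,0,1]]' 25; python3 -m inch '[[0,0,0.0015,0,0,0,1],[0,0,0,0,0,0,1],[0,0,0,0,0,0,1]]' 25
```

```text
clock: 15.45
eef_pos: [630.5, -191.8, 35.6]
tcp_rot: [3.141, -0.001, -0.133]
contact_force: [-0.1, 0.1, 0.6]
opening: 0.144
grasp_force: 26.2
clock: 15.75
eef_pos: [629.9, -192.1, 33.5]
tcp_rot: [3.142, -0.0, -0.134]
contact_force: [0.3, 0.9, -0.2]
opening: 0.137
grasp_force: 26.2
```

```bash
python3 -m inch '[[0,0,0.002,0,0,0,1],[0,0,0.002,0,0,0,1],[0,0,0,0,0,0,1],[0,0,0,0,0,0,1]]' 25; python3 -m inch '[[0,0,0.001,0,0,0,1],[0,0,0,0,0,0,1],[0,0,0,0,0,0,1]]' 25;python3 -m inch '[[0,0,0.0007,0,0,0,1],[0,0,0,0,0,0,1],[0,0,0,0,0,0,1]]' 25
```

```text
clock: 16.15
eef_pos: [629.7, -192.0, 29.0]
tcp_rot: [-3.142, 0.0, -0.134]
contact_force: [0.2, 0.1, -0.3]
opening: 0.139
grasp_force: 26.2
clock: 16.45
eef_pos: [630.0, -192.1, 28.5]
tcp_rot: [3.142, -0.0, -0.134]
contact_force: [-1.3, 0.3, 4.6]
opening: 0.139
grasp_force: 26.7
clock: 16.75
eef_pos: [630.0, -192.1, 28.5]
tcp_rot: [3.142, -0.0, -0.134]
contact_force: [-3.5, 1.2, 11.4]
opening: 0.136
grasp_force: 27.5
```

Contact is made, so I release, lift and go over the second hammer.

```bash
python3 -m inch '[[0,0,-0.0005,0,0,0,0.3],[0,0,0,0,0,0,0.3],[0,0,0,0,0,0,0.3],[0,0,-0.01,0,0,0,0.3],[0,0,-0.03,0,0,0,0.3],[0,0,-0.02,0,0,0,0],[0,0,0,0,0,0,0],[0,0,0,0,0,0,0]]' 25; python3 go.py 461.5 -156 85 3 4
```

```text
clock: 17.55
eef_pos: [630.1, -192.1, 88.6]
tcp_rot: [3.141, -0.001, -0.134]
contact_force: [0.3, 0.7, -0.2]
opening: 0.5
grasp_force: 0.0
t 17.55 at [ 630.1 -192.1   88.6] rpy [ 1.7999e+02 -6.0000e-02 -7.6800e+00] q6 1.41 | n 4 row [-0.0427 -0.0063] 0.0009 rz -2.67
```

```bash
python3 -m inch '[[-0.0427,-0.0063,0.001,0,0,-2.67,0],[-0.0427,-0.0063,0.001,0,0,-2.67,0],[-0.0427,-0.0063,0.001,0,0,-2.67,0],[-0.0427,-0.0063,0.001,0,0,-2.67,0],[0,0,0,0,0,0,0],[0,0,0,0,0,0,0]]' 25; python3 go.py 461.5 -156 22 3 1
python3 - <<'E'
from rig import r, eyes
from h import *
f=eyes.grab_frame('wrist'); cv2.imwrite('pics/w8.png',f['img'])
E
```

```text
clock: 18.15
eef_pos: [460.3, -155.8, 83.5]
tcp_rot: [-3.141, 0.001, 0.052]
contact_force: [1.2, -0.4, 0.6]
opening: 0.5
grasp_force: 0.0
t 18.15 at [ 460.3 -155.8   83.5] rpy [-1.7997e+02  6.0000e-02  2.9600e+00] q6 1.19 | n 1 row [0.0011 0.0002] 0.0615 rz -0.04
```

View pics/w8.png

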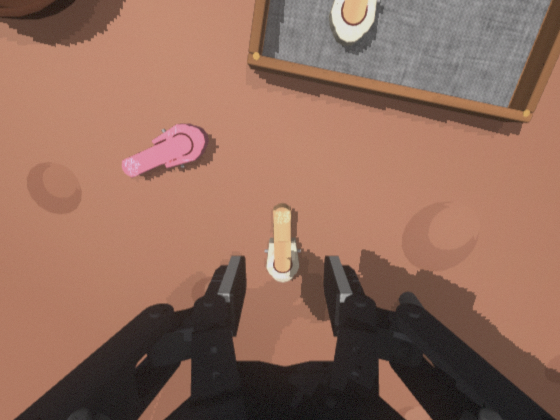

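The cream hammer is aligned at u=283 with its tail at (282,207), and the placed hammer lies in the tray at (354,12). I grip.

```bash
python3 -m inch '[[0.0005,-0.001,0.03,0,0,0,0],[0,0,0.02,0,0,0,0],[0,0,0.0125,0,0,0,0],[0,0,0,0,0,0,0],[0,0,0,0,0,0,1],[0,0,0,0,0,0,1],[0,0,0,0,0,0,1],[0,0,0,0,0,0,1]]' 25; python3 -m inch '[[0,0,0,0,0,0,1],[0,0,-0.01,0,0,0,1],[0,0,-0.03,0,0,0,1],[0,0,-0.025,0,0,0,1],[0,0,0,0,0,0,1],[0,0,0,0,0,0,1]]' 25;  python3 go.py 620.5 -261.5 85 -7.7 5
```

```text
clock: 19.0
eef_pos: [462.4, -155.2, 22.3]
tcp_rot: [3.141, -0.002, 0.052]
contact_force: [0.3, -0.2, 4.5]
opening: 0.141
grasp_force: 26.7
clock: 19.6
eef_pos: [462.0, -155.1, 87.3]
tcp_rot: [3.141, -0.002, 0.052]
contact_force: [-0.5, -0.6, -0.5]
opening: 0.14
grasp_force: 26.2
t 19.6 at [ 462.  -155.1   87.3] rpy [ 1.7996e+02 -9.0000e-02  3.0000e+00] q6 1.19 | n 5 row [0.0322 0.0206] 0.0005 rz 2.14
```

```bash
python3 -m inch '[[0.0322,0.0206,0.0005,0,0,2.14,1],[0.0322,0.0206,0.0005,0,0,2.14,1],[0.0322,0.0206,0.0005,0,0,2.14,1],[0.0322,0.0206,0.0005,0,0,2.14,1],[0.0322,0.0206,0.0005,0,0,2.14,1],[0,0,0,0,0,0,1],[0,0,0,0,0,0,1]]' 25; python3 go.py 620.5 -261.5 33 -7.7 1
python3 - <<'E'
from rig import r, eyes
from h import *
f=eyes.grab_frame('wrist'); cv2.imwrite('pics/w9.png',f['img'])
E
```

```text
clock: 20.3
eef_pos: [619.2, -261.3, 82.3]
tcp_rot: [-3.141, 0.003, -0.135]
contact_force: [0.6, 1.2, -0.7]
opening: 0.141
grasp_force: 26.2
t 20.3 at [ 619.2 -261.3   82.3] rpy [-1.7996e+02  1.5000e-01 -7.7100e+00] q6 1.3 | n 1 row [0.0013 0.0001] 0.0493 rz -0.01
```

View pics/w9.png

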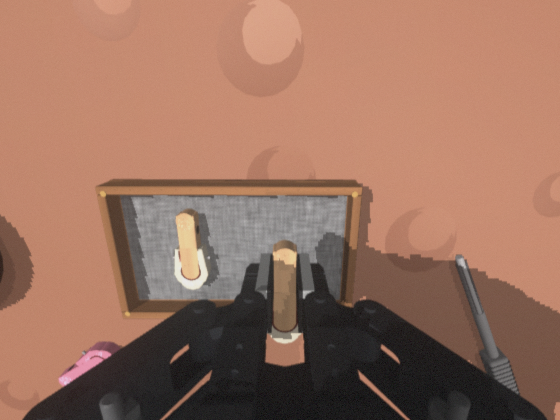

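The first hammer lies flat at (188,248), the second is held at (285,285), and there is clear floor between it and the right wall at u=350. I lower it.

```bash
python3 -m inch '[[0.001,0,0.02,0,0,0,1],[0,0,0.02,0,0,0,1],[0,0,0.0105,0,0,0,1],[0,0,0,0,0,0,1],[0,0,0.0025,0,0,0,1],[0,0,0,0,0,0,1],[0,0,0,0,0,0,1]]' 25; python3 -m inch '[[0,0,0.001,0,0,0,1],[0,0,0,0,0,0,1],[0,0,0,0,0,0,1]]' 25; python3 -m inch '[[0,0,0.001,0,0,0,1],[0,0,0,0,0,0,1],[0,0,0,0,0,0,1]]' 25
```

```text
clock: 21.05
eef_pos: [621.5, -261.7, 31.8]
tcp_rot: [3.141, -0.001, -0.134]
contact_force: [0.5, -0.7, -0.3]
opening: 0.139
grasp_force: 26.2
clock: 21.35
eef_pos: [621.2, -261.6, 30.1]
tcp_rot: [3.142, -0.0, -0.134]
contact_force: [-0.1, -0.4, 0.0]
opening: 0.14
grasp_force: 26.2
clock: 21.65
eef_pos: [621.1, -261.5, 28.9]
tcp_rot: [-3.142, 0.0, -0.134]
contact_force: [0.3, 0.7, -0.3]
opening: 0.138
grasp_force: 26.2
```

```bash
python3 -m inch '[[0,0,0.0006,0,0,0,1],[0,0,0,0,0,0,1],[0,0,0,0,0,0,1]]' 25; python3 -m inch '[[0,0,0,0,0,0,0.3],[0,0,0,0,0,0,0.3],[0,0,0,0,0,0,0.3],[0,0,-0.01,0,0,0,0.3],[0,0,-0.03,0,0,0,0.3],[0,0,-0.02,0,0,0,0],[0,0,0,0,0,0,0],[0,0,0,0,0,0,0]]' 25; python3 go.py 399.5 -263 85 0 5
```

```text
clock: 21.95
eef_pos: [621.1, -261.5, 28.4]
tcp_rot: [-3.142, 0.0, -0.134]
contact_force: [-0.0, 0.3, -0.1]
opening: 0.142
grasp_force: 26.3
clock: 22.75
eef_pos: [621.4, -261.7, 89.1]
tcp_rot: [3.141, -0.001, -0.134]
contact_force: [-0.5, 0.3, -0.7]
opening: 0.498
grasp_force: 0.0
t 22.75 at [ 621.4 -261.7   89.1] rpy [ 1.7998e+02 -7.0000e-02 -7.7000e+00] q6 1.3 | n 5 row [-0.0442  0.0038] 0.0008 rz -1.54
```

```bash
python3 -m inch '[[-0.0442,0.0038,0.001,0,0,-1.54,0],[-0.0442,0.0038,0.001,0,0,-1.54,0],[-0.0442,0.0038,0.001,0,0,-1.54,0],[-0.0442,0.0038,0.001,0,0,-1.54,0],[-0.0442,0.0038,0.001,0,0,-1.54,0],[0,0,0,0,0,0,0],[0,0,0,0,0,0,0]]' 30; python3 go.py 399.5 -263 22 0 1
python3 - <<'E'
from rig import r, eyes
from h import *
f=eyes.grab_frame('wrist'); cv2.imwrite('pics/w10.png',f['img'])
E
```

```text
clock: 23.45
eef_pos: [398.3, -262.5, 82.9]
tcp_rot: [-3.141, 0.001, -0.002]
contact_force: [0.6, -0.1, 0.1]
opening: 0.504
grasp_force: 0.0
t 23.45 at [ 398.3 -262.5   82.9] rpy [-1.7996e+02  6.0000e-02 -9.0000e-02] q6 0.99 | n 1 row [0.0012 0.0005] 0.0609 rz -0.09
```

View pics/w10.png

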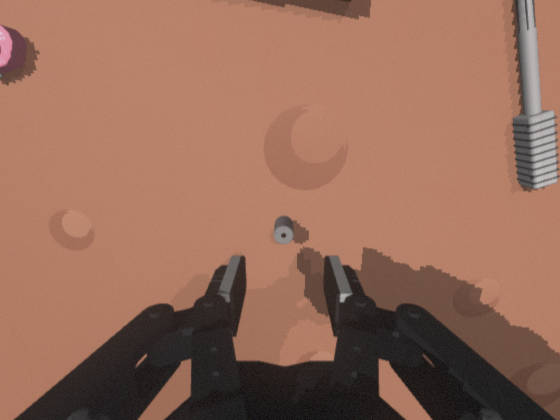

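The lead's top is at (284,235), on the jaw centre. I grip and lift.

```bash
python3 -m inch '[[0,0,0.03,0,0,0,0],[0,0,0.02,0,0,0,0],[0,0,0.011,0,0,0,0],[0,0,0,0,0,0,0],[0,0,0,0,0,0,1],[0,0,0,0,0,0,1],[0,0,0,0,0,0,1],[0,0,0,0,0,0,1]]' 30; python3 -m inch '[[0,0,0,0,0,0,1],[0,0,-0.01,0,0,0,1],[0,0,-0.03,0,0,0,1],[0,0,-0.025,0,0,0,1],[0,0,0,0,0,0,1],[0,0,0,0,0,0,1]]' 30;  python3 go.py 608 254 85 90 14
```

```text
clock: 24.3
eef_pos: [400.2, -263.1, 23.2]
tcp_rot: [3.141, -0.002, -0.0]
contact_force: [0.6, 0.2, 4.6]
opening: 0.14
grasp_force: 29.4
clock: 24.9
eef_pos: [399.6, -262.8, 88.1]
tcp_rot: [3.141, -0.001, -0.0]
contact_force: [0.4, 0.8, -1.4]
opening: 0.137
grasp_force: 29.3
t 24.9 at [ 399.6 -262.8   88.1] rpy [ 1.7995e+02 -7.0000e-02 -0.0000e+00] q6 0.99 | n 14 row [ 0.0396 -0.0195] 0.0002 rz -6.43
```

```bash
python3 -m inch '[[0.0396,-0.0195,0.0002,0,0,-6.43,1],[0.0396,-0.0195,0.0002,0,0,-6.43,1],[0.0396,-0.0195,0.0002,0,0,-6.43,1],[0.0396,-0.0195,0.0002,0,0,-6.43,1],[0.0396,-0.0195,0.0002,0,0,-6.43,1],[0.0396,-0.0195,0.0002,0,0,-6.43,1],[0.0396,-0.0195,0.0002,0,0,-6.43,1]]' 30; python3 -m inch '[[0.0396,-0.0195,0.0002,0,0,-6.43,1],[0.0396,-0.0195,0.0002,0,0,-6.43,1],[0.0396,-0.0195,0.0002,0,0,-6.43,1],[0.0396,-0.0195,0.0002,0,0,-6.43,1],[0.0396,-0.0195,0.0002,0,0,-6.43,1],[0.0396,-0.0195,0.0002,0,0,-6.43,1],[0.0396,-0.0195,0.0002,0,0,-6.43,1],[0,0,0,0,0,0,1]]' 30; python3 -m inch '[[0,0,0,0,0,0,1],[0,0,0,0,0,0,1]]';  python3 go.py 608 254 27 90 1
```

```text
clock: 25.6
eef_pos: [611.0, -46.3, 84.5]
tcp_rot: [-3.14, 0.001, 0.79]
contact_force: [0.0, 0.1, -0.5]
opening: 0.141
grasp_force: 29.3
clock: 26.4
eef_pos: [605.2, 257.8, 82.8]
tcp_rot: [-3.139, -0.0, 1.579]
contact_force: [-1.1, -0.2, -0.4]
opening: 0.136
grasp_force: 29.3
clock: 26.6
eef_pos: [607.6, 252.4, 83.6]
tcp_rot: [-3.14, 0.001, 1.57]
contact_force: [0.1, -0.5, -1.3]
opening: 0.137
grasp_force: 29.3
t 26.6 at [607.6 252.4  83.6] rpy [-1.7992e+02  5.0000e-02  8.9940e+01] q6 0.39 | n 1 row [0.0016 0.0004] 0.0566 rz -0.06
```

```bash
python3 -m inch '[[0,0,0.02,0,0,0,1],[0,0,0.02,0,0,0,1],[0,0,0.01,0,0,0,1],[0,0,0,0,0,0,1],[0,0,0.0025,0,0,0,1],[0,0,0,0,0,0,1],[0,0,0,0,0,0,1]]' 30; python3 -m inch '[[0,0,0.002,0,0,0,1],[0,0,0,0,0,0,1],[0,0,0,0,0,0,1]]' 30; python3 -m inch '[[0,0,0.001,0,0,0,1],[0,0,0,0,0,0,1],[0,0,0,0,0,0,1]]' 30
```

```text
clock: 27.3
eef_pos: [608.4, 253.6, 32.9]
tcp_rot: [3.141, -0.0, 1.571]
contact_force: [-0.1, 0.2, -0.6]
opening: 0.133
grasp_force: 29.3
clock: 27.6
eef_pos: [607.9, 253.6, 30.2]
tcp_rot: [3.141, -0.0, 1.571]
contact_force: [-0.2, -0.6, -0.5]
opening: 0.139
grasp_force: 29.3
clock: 27.9
eef_pos: [607.9, 253.5, 29.0]
tcp_rot: [-3.141, 0.0, 1.571]
contact_force: [0.4, -0.3, -1.0]
opening: 0.139
grasp_force: 29.3
```

```bash
python3 -m inch '[[0,0,0.0015,0,0,0,1],[0,0,0,0,0,0,1],[0,0,0,0,0,0,1]]' 30; python3 -m inch '[[0,0,0.001,0,0,0,1],[0,0,0,0,0,0,1],[0,0,0,0,0,0,1]]' 30; python3 -m inch '[[0,0,0.0007,0,0,0,1],[0,0,0,0,0,0,1],[0,0,0,0,0,0,1]]' 30
```

```text
clock: 28.2
eef_pos: [607.8, 253.5, 27.5]
tcp_rot: [-3.141, 0.0, 1.571]
contact_force: [0.0, 0.3, -1.0]
opening: 0.14
grasp_force: 29.3
clock: 28.5
eef_pos: [607.9, 253.5, 26.6]
tcp_rot: [-3.142, 0.0, 1.571]
contact_force: [-0.6, 0.9, -0.3]
opening: 0.138
grasp_force: 29.3
clock: 28.8
eef_pos: [608.0, 253.5, 26.2]
tcp_rot: [3.141, -0.0, 1.571]
contact_force: [-1.2, -1.1, 3.9]
opening: 0.136
grasp_force: 29.7
```

Contact. I release, back off and look.

```bash
python3 -m inch '[[0,0,0,0,0,0,0.2],[0,0,0,0,0,0,0.2],[0,0,0,0,0,0,0.2],[0,0,-0.01,0,0,0,0.2],[0,0,-0.03,0,0,0,0.2],[0,0,-0.04,0,0,0,0.2],[0,0,-0.04,0,0,0,0],[0,0,0,0,0,0,0]]' 30; python3 -m inch '[[0,-0.045,-0.01,0,0,0,0],[0,-0.045,-0.01,0,0,0,0],[0,-0.045,-0.01,0,0,0,0],[0,-0.045,-0.01,0,0,0,0],[0,-0.045,-0.01,0,0,0,0],[0,0,0,0,0,0,0],[0,0,0,0,0,0,0]]'
python3 - <<'E'
from rig import r, eyes
from h import *
f=eyes.grab_frame('top'); g=eyes.grab_frame('side')
a=cv2.resize(f['img'][160:240,165:445],(784,224),interpolation=cv2.INTER_CUBIC)
b=cv2.resize(g['img'][90:310,120:420],(500,367),interpolation=cv2.INTER_CUBIC)
b=np.hstack([b,np.zeros((367,284,3),np.uint8)])
cv2.imwrite('pics/end.png',np.vstack([a,b]))
E
```

```text
clock: 29.6
eef_pos: [611.3, 254.9, 152.7]
tcp_rot: [3.132, -0.004, 1.571]
contact_force: [-0.3, 1.1, 0.5]
opening: 0.496
grasp_force: 0.0
clock: 30.3
eef_pos: [382.5, 253.6, 196.6]
tcp_rot: [3.14, -0.001, 1.572]
contact_force: [0.8, 0.8, -0.1]
opening: 0.501
grasp_force: 0.0
```

View pics/end.png

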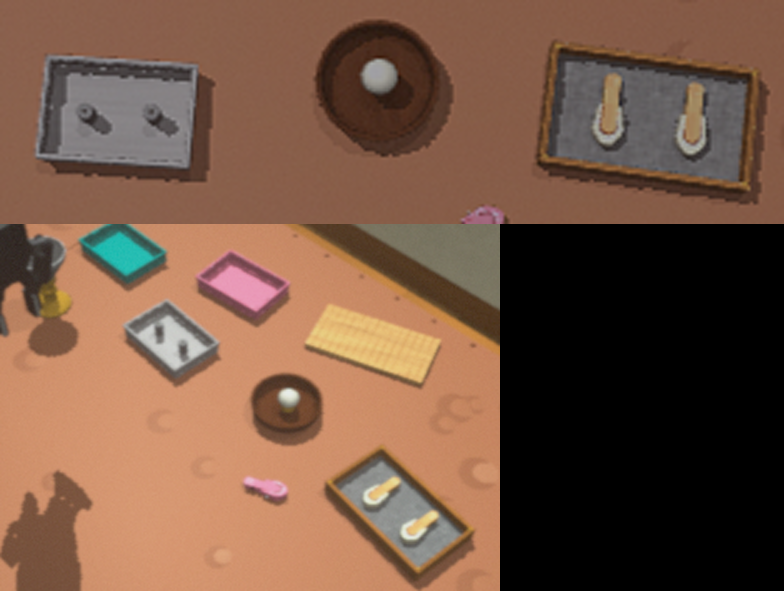

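The final picture shows both leads standing in the tin at (87,112) and (153,114), the knob upright in the dish at (379,75), and both hammers flat in the tray at (610,110) and (692,118). The funnel is untouched.

```bash
python3 -c "
from rig import r
print(r.sign_off())"
```

```text
the job is handed in; nothing more can be done
None
```

I handed the job in at about 30 s: the last pictures show both hammer heads flat in the wooden tray, both leads upright in the steel tin and the knob upright in the dish; the arm never went near the funnel or reamer, and sign-off gave no verdict.

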